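Discard a spent sample jar in the pedal bin

TASK

Throw away the jar of dark grey powder in the white pedal bin: press the black pedal down until it stops, push it to its left (as seen from the robot, facing the bin) under the catch and ease it up so that the lid stays open by itself; then lower the jar in and stand it upright on the bin's floor without dropping it; then press the pedal down again, bring it back to the right and ease it all the way up so that the lid closes softly. Work the lid by the pedal only, press gently (never more than 25 N), let the pedal up slowly both times, and leave the other jar, the dish and the bottle where they are.

Things in the scene. Friction and masses are not known exactly. Their poses are not given: they have to be found in the camera images.
- bin: white benchtop pedal bin, fixed to the worktop. Origin: centre of the underside of its open-topped box (160 mm along x, 180 along y, 80 high, walls 4, inner floor 5 mm up). Its -x side (pedal side) looks towards the robot, +y is left seen from the robot. In front of the box stands the pedal housing: x -157 to -80, y -28 to 44, up to z 73 mm
- bin_floor (a point): point on the bin's inner floor, 35 mm on the pedal side of the box's centre (bin frame [-35, 0, 5] mm): the roomiest place to set the jar down when the lid is up. Axes as the bin's
- slot_mark (a point): point on the front of the housing, bin frame [-157, 0, 34] mm. The steel plate here has an L-shaped slot: the pedal's arm goes straight down in it and at the bottom shifts 16 mm to +y of the bin, under a catch that holds it down. The plate is set up to 2.8 mm higher or lower each time (5 mm at the tread), not measured: stop and catch must be felt
- pedal: the pedal: a steel arm with a black tread, a pad 46 mm (x) by 66 (y) by 8 thick with 7 mm high rims along its two y sides (56 mm between them). Origin: the arm's hinge in the housing, 40 mm above the worktop; the pad is centred 111 mm from it towards the robot. Axes as the bin's when up; pressed, it tips up to 18 degrees, front down
- tread_top (a point): centre of the tread's upper face, where to press; about 60 mm above the worktop and level when up. Pressing takes 5 to 11 N, sprung upward. It meets its bottom stop 24 to 36 mm down (force then climbs steeply); it must be within about 3 mm of the stop to pass under the catch, and rests on the catch about 5 mm above the stop
- pedal_side (a joint): sideways position of the pedal, m: 0 = home (right), 0.016 = fully to the left (+y of the bin) under the catch. It stays where it is left (1.2 N of friction, more when pressed hard on the stop). It can move off 0 by more than 4 mm only when the pedal is pressed down nearly to its stop
- lid_angle (a joint): angle of the bin's grey lid, rad: 0 = shut, 1.2 to 2.0 = held open by the catch. Hinged on the rim away from the robot and linked to the pedal: it opens as the pedal goes down (1 rad for about 15 mm at the tread) and slams if the pedal is let go (falling faster than 5 rad/s is slamming: the tread rising faster than about 75 mm/s)
- lid: the grey lid, 170 x 186 x 7 mm. Origin: on its hinge line, 84 mm above the worktop at the bin's far rim; the panel lies towards its -x
- dark_jar_mid (a point): the jar to discard: clear round plastic jar with dark grey powder and a white screw cap. Body 30 mm in diameter, cap 33 mm in the top 13 mm, 55 mm tall, 28 g. This point: its centre, half-way up (27.5 mm above its underside); z is its axis
- pale_jar: bystander: same kind of jar but with pale beige powder, 33 x 33 x 55 mm, origin at the centre of its underside. Leave it alone
- petri: bystander: round clear petri dish, 64 x 64 x 18 mm, origin at the centre of its underside. Leave it alone
- bottle: bystander: reagent bottle with a blue cap, 57 x 56 x 110 mm, origin at the centre of its underside. Leave it alone
- dark_jar: the same dark grey jar: its origin is at the centre of its underside
Mind the look-alikes: they are no part of the job. Leave any pink or yellow look-alike of the dark_jar alone.

How it is judged (in metres and radians):
On the way, in this order (a step that is already met when the one before it is completed fails the run):
1. the pedal is pressed, shifted left and eased onto its catch: the lid stays open with the pedal released (value of joint lid_angle above 1.05 rad and value of joint pedal_side above 0.01 m and contact force between the fingers and pedal below 0.1 N), for 0.3 s.
2. the dark jar is lowered, still held, to within about 15 mm of the bin's floor with the lid caught open (value of joint lid_angle above 1.05 rad and value of joint pedal_side above 0.01 m and x of dark_jar_mid in the frame of bin between -0.065 and 0.065 m and y of dark_jar_mid in the frame of bin between -0.075 and 0.075 m and z of dark_jar_mid in the frame of bin below 0.048 m and contact force between the fingers and dark_jar above 0.3 N), for 0.05 s.
3. the dark jar stands upright on the bin's floor, let go, the lid still open (value of joint lid_angle above 1.05 rad and value of joint pedal_side above 0.01 m and x of dark_jar_mid in the frame of bin between -0.065 and 0.065 m and y of dark_jar_mid in the frame of bin between -0.075 and 0.075 m and z of dark_jar_mid in the frame of bin between 0.028 and 0.04 m and angle between dark_jar_mid's own z axis and vertical below 0.2 rad and contact force between the fingers and dark_jar below 0.05 N and linear speed of dark_jar below 0.03 m/s), for 0.2 s.
At the end, for the whole second after the job is handed in: The dark jar stands upright (within 0.2 rad) at rest on the bin's floor, the lid is shut (within 0.05 rad), the pedal is home (within 5 mm sideways) and released (value of joint lid_angle below 0.05 rad and value of joint pedal_side below 0.005 m and contact force between the fingers and pedal below 0.1 N and linear speed of dark_jar below 0.02 m/s and x of dark_jar_mid in the frame of bin between -0.065 and 0.065 m and y of dark_jar_mid in the frame of bin between -0.075 and 0.075 m and z of dark_jar_mid in the frame of bin between 0.028 and 0.04 m and angle between dark_jar_mid's own z axis and vertical below 0.2 rad); the robot touches nothing.
It fails at once if the pedal is pushed with more than 25 N (contact force between any of the fingers, the arm and pedal above 25 N).
It fails at once if the lid slams: it falls faster than 5 rad/s (velocity of joint lid_angle below -5 rad/s).
It fails at once if the lid is pushed directly by the robot (contact force between any of the fingers, the arm and lid above 1 N).
It fails at once if a bystander (pale jar, dish or bottle) is moved by more than 15 mm (distance of any of pale_jar, petri, bottle from where it was at the start of the episode above 0.015 m).
It also fails if it takes over 67 s, if anything falls off the work surface, if the arm or the gripper's body presses on something with over 40 N, if the wrist force passes 120 N, or if a joint passes its speed limit or range.

ROBOT

A 6-joint arm with a two-finger parallel gripper is mounted at the origin on a cart in front of the work surface, level with it; the furniture and walls round the work are solid. World frame = base frame: x ahead of the robot, y to its left, z up, the work surface at z = 0. Lengths are in mm, angles in rad, forces in N, time in s.
With the tool pointing down it reaches from about 350 to 875 mm from the base axis. Payload 4.2 kg.
Tool frame: the origin (TCP) lies at the very end of the fingers, on their centre line; the grasp point (between the pads) lies 19 mm behind it (arm.grip_point_offset is the distance from the TCP to the grasp point, in mm); z points along the fingers, y is the direction in which the jaws open and shut (so a half turn about z gives the same grasp; the last joint's range is limited). The gripper opens to 85 mm and grips with 20 to 120 N. Pads are 22 mm wide; open, the fingers measure 114 mm over their backs; the gripper's body (76 mm by 85 mm) begins 54 mm behind the grasp point. The pads swing forward as they close: fully open they stand 13 mm farther back than shut.
Start: joints at [-0.931, 0.385, 0.008, 0, -1.194, -0.259], TCP at [232.303, -580.202, 231.312] pointing down, gripper open.
Joint ranges: [-3.14, 3.14], [-1.21, 2.06], [-1.07, 1.41], [-3.16, 2.05], [-2.99, -0.16], [-3.1, 3.1]. Speed limits (rad/s): [2.79, 2.79, 3.14, 3.14, 3.14, 3.14].

INTERFACE

Orientations are given as a unit quaternion [x, y, z, w].
In Python, from bench import arm gives the robot as it stands.
- The arm moves only by the tool drive_tool, never from a script. Its argument "steps" is a list of rows, each a list of 5 numbers: the shift along the tool's x, y, z in m, then the turn about the tool's z in degrees, then the finger opening in m, from 0 to 0.0854. A call has 1 to 20 rows; each row shifts and turns the commanded pose from where the row before left it, along the tool's axes as they then stand; what a row does not reach is not made up. A row lasts 1/10 s, in which the tool goes at most 50 mm and 8.59 degrees, less where a joint would pass 70% of its speed; a pose out of reach is approached as far as the arm can. A call is refused whole if a number of a shift passes 0.05 or a number of a turn 8.59, either way. A call with a gripper value outside its range is refused whole. The fingers move at their own pace and stop on an object; the grip force is fixed at half the most. Time passes only in rows, so rows that do not move let the fingers close. It gives the time, the measured TCP pose, the force and the opening at its end, in the units of the state.
- arm.read_state(): the state, without advancing time (a new reading comes with each control period).
- arm.get_image(name): name is "scene" or "top" or "wrist"; returns (picture, depth): 480x640x3 uint8, blue, green, red; 480x640 float32, mm along the optical axis (not along the pixel's ray), 0 where there is no reading.
- arm.camera_params(name): a dict with "K" (3x3 intrinsics, pixels), "world_to_cam" (4x4, takes a point from world to camera coordinates); the wrist camera has in their place "mount" (4x4, takes a point from camera to tool coordinates, whose origin is the TCP and whose axes are the flange's). Camera axes: x right, y up, looking along -z (the intrinsics and any distortion apply to the point x, -y, -z); pixel columns grow to the right and rows downward; lengths in mm; the calibration is good to about 2 mm. A picture is of the moment at which its call begins: read the wrist's pose just before it. camera_params takes no time and is no camera call.
- arm.job_done(): hands the job in, once; it reports no verdict.
The state is a dict: "clock": time; "joints": joint angles; "joint_vel": joint speeds; "joint_efforts": joint torques, N m; "position": TCP position; "ee_rot": TCP orientation; "contact_force": force on the tool from outside, world axes, zero at the start; "wrist_torque": the same for the moment, N m; "gripper_width": finger opening in mm.
Only numpy, scipy, OpenCV 4.12 (cv2) and the standard library are available. Lean on these libraries where they do the work, as an engineer would, in place of code of your own. Each camera call takes 0.05 s, during which the arm holds its last target.

## Working session

There is one attempt and no reset: what is moved stays moved. The work goes in short steps, Python scripts to look and compute and a tool call to move; the robot and the scene stay as the last step left them, time stands still between calls to the robot, and variables do not carry over. Pictures are saved under pics/ and viewed, and the job is handed in when it is done.

Besides the shell and the picture viewer there is one more tool, called after "Request:" as name(argument=value, ...), one argument or row to a line, values as JSON. drive_tool: Moves the arm, as the interface text tells. Its arguments: {"type":"object","properties":{"steps":{"type":"array"}},"required":["steps"]}

```bash
ls; mkdir -p pics; python3 - <<'E'
from bench import arm
import cv2,numpy as np
print(arm.read_state())
for n in ("scene","top"):
    p,d=arm.get_image(n); cv2.imwrite(f"pics/{n}0.png",p); np.save(f"pics/{n}0.npy",d)
    print(n,arm.camera_params(n))
print(arm.camera_params("wrist"), arm.grip_point_offset)
E
```

```text
pics
{'clock': 0.0, 'joints': array([-9.31391522e-01,  3.85571336e-01,  6.59381362e-03, -5.22127519e-04,
       -1.19401316e+00, -2.58643119e-01]), 'joint_vel': array([-1.08092757e-03, -1.11641715e-03, -2.34139267e-03,  1.53717789e-03,
       -6.26675421e-04, -6.60305215e-05]), 'joint_efforts': array([-3.96159521e-04, -3.92285550e+01,  1.88402617e+01,  4.18608025e+00,
       -4.58996423e-03,  1.29121196e-05]), 'position': array([ 232.08643887, -579.65989512,  230.19671755]), 'ee_rot': array([-1.89138171e-01,  9.81949841e-01,  1.09374481e-03, -2.57677696e-04]), 'contact_force': array([-0.16921041,  0.72399783,  0.51106732]), 'wrist_torque': array([-0.09154695, -0.03615849, -0.03662822]), 'gripper_width': 85.2557167757219}
scene {'K': array([[545.77680445,   0.        , 318.34656626],
       [  0.        , 545.77680445, 238.56077696],
       [  0.        ,   0.        ,   1.        ]]), 'world_to_cam': array([[ 6.18031214e-01, -7.86141697e-01, -4.31868311e-03,
        -3.52890158e+02],
       [ 5.70931212e-01,  4.45051875e-01,  6.89903167e-01,
        -3.69158264e+02],
       [-5.40439
[... 509 characters left out ...]
     [-2.05867404e-01,  3.19086664e-02,  9.78059532e-01,
        -1.11728261e+03],
       [ 0.00000000e+00,  0.00000000e+00,  0.00000000e+00,
         1.00000000e+00]])}
{'K': array([[346.87417924,   0.        , 318.36134773],
       [  0.        , 346.87417924, 235.54926154],
       [  0.        ,   0.        ,   1.        ]]), 'mount': array([[-8.36739731e-04,  9.50999275e-01,  3.09191978e-01,
         7.87851907e+01],
       [ 9.99999638e-01,  8.42744103e-04,  1.14137493e-04,
        -8.55171681e-01],
       [-1.52025043e-04,  3.09191962e-01, -9.50999636e-01,
        -1.43410216e+02],
       [ 0.00000000e+00,  0.00000000e+00,  0.00000000e+00,
         1.00000000e+00]])} 18.700000000000003
```

View pics/scene0.png

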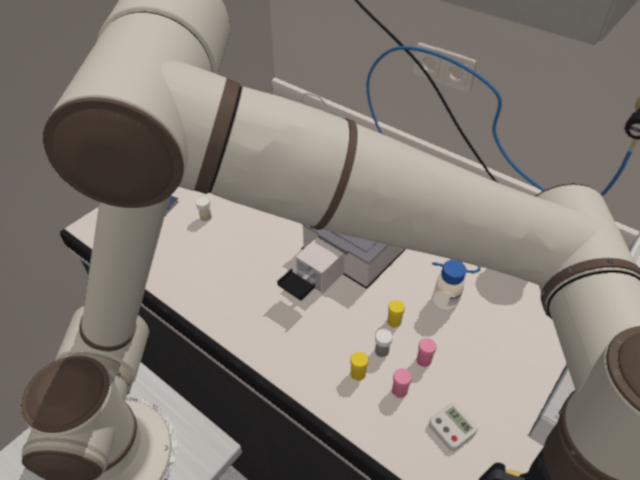

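View pics/top0.png

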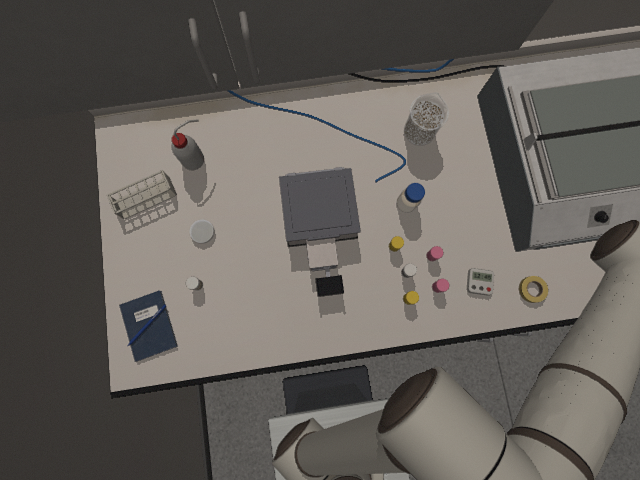

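In both views, the white-capped jars are scene (383,343) / top (410,270), which has grey contents, and scene (204,208) / top (194,283), which looks pale. The coloured jars are yellow at top (397,243) and (412,298), and pink at (436,253) and (442,286). The bin's lid is at top (319,205) and the black tread at (330,286). Next I'll enlarge the crops and measure.

```bash
cat > h.py <<'E'
import numpy as np, cv2
from scipy.spatial.transform import Rotation as R
from bench import arm
def cam(n):
    c=arm.camera_params(n); return c["K"],np.linalg.inv(c["world_to_cam"])
def wcam(st):
    c=arm.camera_params("wrist"); T=np.eye(4); T[:3,:3]=R.from_quat(st["ee_rot"]).as_matrix(); T[:3,3]=st["position"]
    return c["K"],T@c["mount"]
def ray(KT,u,v):
    K,T=KT; d=np.array([(u-K[0,2])/K[0,0],-(v-K[1,2])/K[1,1],-1.]); return T[:3,3],T[:3,:3]@d
def plane(KT,u,v,z):
    o,d=ray(KT,u,v); return o+d*(z-o[2])/d[2]
def depthpt(KT,u,v,dep):
    o,d=ray(KT,u,v); return o+d*dep
def cloud(KT,dep):
    K,T=KT; v,u=np.mgrid[:dep.shape[0],:dep.shape[1]]
    d=np.stack([(u-K[0,2])/K[0,0],-(v-K[1,2])/K[1,1],-np.ones(u.shape)],-1)*dep[...,None]
    return d@T[:3,:3].T+T[:3,3]
def proj(KT,p):
    K,T=KT; q=np.linalg.inv(T)@np.r_[p,1]; return K[0,0]*q[0]/-q[2]+K[0,2], K[1,1]*-q[1]/-q[2]+K[1,2]
E
python3 - <<'E'
from h import *
s=cv2.imread("pics/scene0.png"); t=cv2.imread("pics/top0.png")
a=cv2.resize(s[300:410,330:450],(480,440),interpolation=cv2.INTER_CUBIC); 
b=cv2.resize(s[190:230,180:230],(300,240),interpolation=cv2.INTER_CUBIC)
c=np.zeros((440,800,3),np.uint8); c[:,:480]=a; c[:240,490:790]=b; cv2.imwrite("pics/crop0.png",c)
cv2.imwrite("pics/crop1.png",cv2.resize(t[160:310,260:460],(800,600),interpolation=cv2.INTER_CUBIC))
P=cloud(cam("top"),np.load("pics/top0.npy"))
for n,(u,v) in dict(dark=(410,270),pale=(194,283),tread=(330,286),hous=(322,258),lid=(319,205),bottle=(415,193),dish=(203,232),table=(250,300),y1=(397,243),y2=(412,298),p1=(436,253),p2=(442,286)).items(): print(n,np.round(np.median(P[v-2:v+3,u-2:u+3].reshape(-1,3),0),1))
E
```

```text
dark [ 454.8 -245.3   55. ]
pale [504.2 292.4  56.3]
tread [445.  -40.6  60.9]
hous [515.4 -31.5  74.8]
lid [646.1 -44.3  92.4]
bottle [ 635.4 -282.7  109.7]
dish [638.9 264.8  18. ]
table [446.4 166.7   1.2]
y1 [ 527.3 -226.5   55.4]
y2 [ 385.3 -236.4   56.4]
p1 [ 486.4 -318.1   55.7]
p2 [ 402.9 -315.8   55.8]
```

View pics/crop0.png

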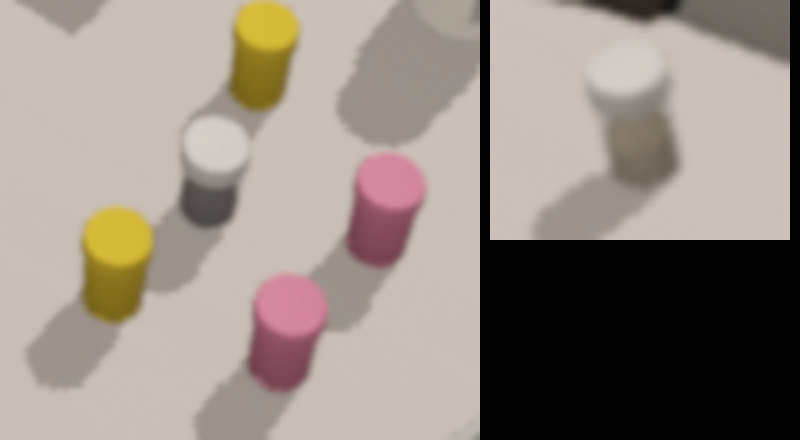

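View pics/crop1.png

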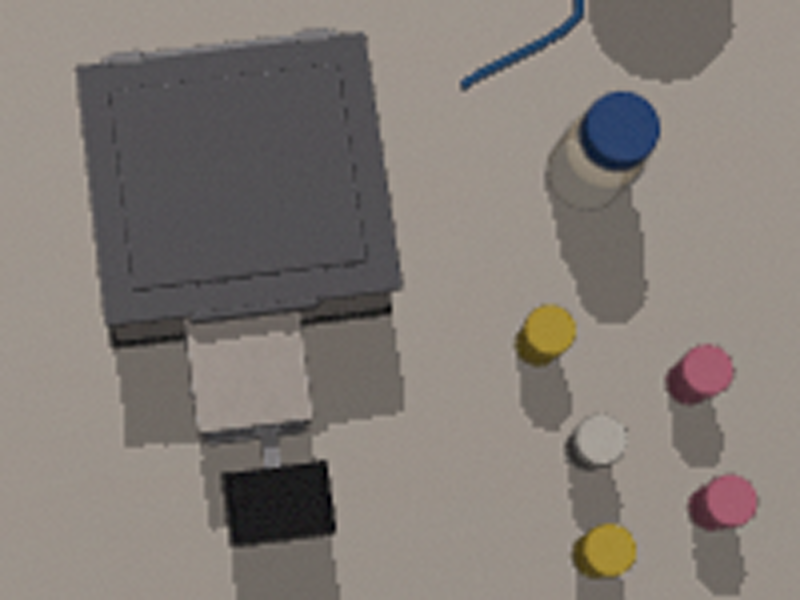

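Crop check: the jar at scene (383,343), crop (215,160), has a white cap and dark grey contents, so it is the one to discard. The jar at scene (204,208) is beige and is the bystander. Next, the poses of the bin, tread and jar.

```bash
python3 - <<'E'
from h import *
t=cv2.imread("pics/top0.png");KT=cam("top");P=cloud(KT,np.load("pics/top0.npy"))
def rect(mask,z,n):
    c,_=cv2.findContours(mask.astype(np.uint8),cv2.RETR_EXTERNAL,cv2.CHAIN_APPROX_NONE)
    c=max(c,key=cv2.contourArea)[:,0]
    w=np.array([plane(KT,u,v,z)[:2] for u,v in c],np.float32)
    r=cv2.minAreaRect(w); print(n,len(c),np.round(r[0],1),np.round(r[1],1),round(r[2],1))
Z=P[...,2]; X=P[...,0];Y=P[...,1]
reg=(X>400)&(X<780)&(Y>-180)&(Y<90)
rect(reg&(Z>85)&(Z<100)&(X>520),91,"lid")
rect(reg&(Z>55)&(Z<72)&(X<480)&(t.max(2)<50),60,"tread dark")
rect(reg&(Z>68)&(Z<80)&(X<570)&(X>470),73,"housing")
hsv=cv2.cvtColor(t,cv2.COLOR_BGR2HSV)
for n,c in dict(dark=(410,270),pale=(194,283)).items():
    m=np.zeros(Z.shape,bool); m[c[1]-14:c[1]+15,c[0]-14:c[0]+15]=True
    rect(m&(Z>48)&(Z<62),55,n)
m=(t.max(2)<50)&reg&(X<480); print(m.sum(), np.round(np.median(P[m],0),1))
E
```

```text
lid 278 [649.8 -44. ] [185.2 179.3] 88.4
tread dark 84 [446.8 -39.3] [64.1 44.8] 88.4
housing 111 [530.3 -32.9] [72.4 74.5] 87.6
dark 36 [ 454.7 -244.2] [32.9 30.2] 81.2
pale 37 [505.3 296.6] [32.4 29.9] 81.2
462 [446.9 -39.2  61.1]
```

Measurements agree: the bin's yaw is about -1.5°, its origin about (651,-44), the tread (447,-39,60) and the jar (454.7,-244.5). I'll turn the tool to the bin's axes and go above the tread, closing the fingers on the way.

Request:
drive_tool(
  steps=[
    [0,0,0,7.77,0.085],
    [0,0,0,7.77,0.085],
    [0,0,0,7.77,0.0],
    [-0.0167,0.0455,0,0,0],
    [-0.0167,0.0455,0,0,0],
    [-0.0167,0.0455,0,0,0],
    [-0.0167,0.0455,0,0,0],
    [-0.0167,0.0455,0,0,0],
    [-0.0167,0.0455,0,0,0],
    [-0.0167,0.0455,0,0,0],
    [-0.0167,0.0455,0,0,0],
    [-0.0167,0.0455,0,0,0],
    [-0.0167,0.0455,0,0,0],
    [-0.0167,0.0455,0,0,0],
    [-0.0167,0.0455,0,0,0],
    [0,0,0,0,0],
    [0,0,0,0,0],
  ],
)

```text
clock: 1.8
position: [446.7, -38.6, 230.8]
ee_rot: [0.012, 1.0, -0.0, -0.001]
contact_force: [-0.0, 0.1, 0.3]
gripper_width: 0.1
```

```bash
python3 - <<'E'
from h import *
s=arm.read_state(); print(s["clock"],s["position"],R.from_quat(s["ee_rot"]).as_matrix().round(3),s["contact_force"],s["gripper_width"],s["joints"])
p,d=arm.get_image("wrist"); cv2.imwrite("pics/w1.png",p); np.save("pics/w1.npy",d)
KT=wcam(s); print(proj(KT,s["position"]), proj(KT,[447,-39,60]), proj(KT,s["position"]*[1,1,0]+[0,0,60]))
E
```

```text
1.8 [446.67644363 -38.6130311  230.82605638] [[-1.     0.023 -0.001]
 [ 0.023  1.    -0.   ]
 [ 0.001 -0.    -1.   ]] [-0.00504727  0.10067184  0.28401064] 0.07200138735954084 [ 2.78039316e-01  8.04422079e-02 -4.00443687e-01 -2.65942746e-04
 -1.09129113e+00 -1.87220598e+00]
(np.float64(319.7658892460492), np.float64(300.9935313895429)) (np.float64(318.6320568481266), np.float64(211.9954805288034)) (np.float64(319.0389125539205), np.float64(211.6480646351099))
```

View pics/w1.png

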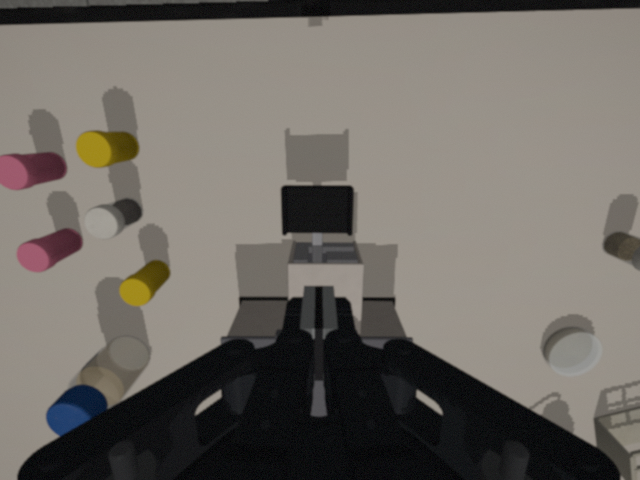

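The wrist view shows the tread at (317,210), within 1-2 mm of straight below the tool (predicted (319,212)), and the jaws parallel to its edge. Now down to just above it, then onto it slowly.

Request:
drive_tool(
  steps=[
    [0,0,0.04,0,0],
    [0,0,0.04,0,0],
    [0,0,0.04,0,0],
    [0,0,0.04,0,0],
    [0,0,0.004,0,0],
    [0,0,0,0,0],
    [0,0,0,0,0],
  ],
)

```text
clock: 2.55
position: [448.3, -40.0, 69.1]
ee_rot: [0.013, 1.0, 0.0, 0.002]
contact_force: [0.2, -0.2, -0.2]
gripper_width: -0.3
```

Request:
drive_tool(
  steps=[
    [0,0,0.002,0,0],
    [0,0,0.002,0,0],
    [0,0,0.002,0,0],
    [0,0,0.002,0,0],
    [0,0,0.002,0,0],
    [0,0,0,0,0],
  ],
)

```text
clock: 3.15
position: [446.7, -39.5, 57.7]
ee_rot: [0.013, 1.0, -0.0, -0.0]
contact_force: [-2.2, 0.9, 7.2]
gripper_width: -0.1
```

Request:
drive_tool(
  steps=[
    [0,0,0.003,0,0],
    [0,0,0.003,0,0],
    [0,0,0.003,0,0],
    [0,0,0.003,0,0],
    [0,0,0,0,0],
  ],
)

```text
clock: 3.65
position: [445.4, -39.6, 45.3]
ee_rot: [0.013, 1.0, -0.0, -0.002]
contact_force: [-4.0, 3.2, 7.4]
gripper_width: 0.1
```

Request:
drive_tool(
  steps=[
    [0,0,0.002,0,0],
    [0,0,0.002,0,0],
    [0,0,0.002,0,0],
    [0,0,0,0,0],
  ],
)

```text
clock: 4.05
position: [445.3, -39.6, 39.3]
ee_rot: [0.013, 1.0, -0.0, -0.002]
contact_force: [-4.2, 1.7, 8.0]
gripper_width: 0.1
```

Request:
drive_tool(
  steps=[
    [0,0,0.001,0,0],
    [0,0,0.001,0,0],
    [0,0,0,0,0],
  ],
)

```text
clock: 4.35
position: [445.3, -39.6, 37.4]
ee_rot: [0.013, 1.0, -0.0, -0.002]
contact_force: [-4.6, 3.2, 8.5]
gripper_width: -0.3
```

Request:
drive_tool(
  steps=[
    [0,0,0.001,0,0],
    [0,0,0.001,0,0],
    [0,0,0,0,0],
  ],
)

```text
clock: 4.65
position: [445.4, -39.6, 35.4]
ee_rot: [0.013, 1.0, -0.0, -0.002]
contact_force: [-4.4, 2.1, 7.9]
gripper_width: 0.1
```

Request:
drive_tool(
  steps=[
    [0,0,0.001,0,0],
    [0,0,0,0,0],
  ],
)

```text
clock: 4.85
position: [445.4, -39.6, 34.5]
ee_rot: [0.013, 1.0, -0.0, -0.002]
contact_force: [-4.3, 2.4, 8.6]
gripper_width: -0.0
```

Request:
drive_tool(
  steps=[
    [0,0,0.001,0,0],
    [0,0,0,0,0],
  ],
)

```text
clock: 5.05
position: [445.5, -39.6, 33.7]
ee_rot: [0.013, 1.0, -0.0, -0.001]
contact_force: [-4.2, 2.8, 11.0]
gripper_width: 0.2
```

Request:
drive_tool(
  steps=[
    [0,0,0.0006,0,0],
    [0,0,0,0,0],
  ],
)

```text
clock: 5.25
position: [445.5, -39.6, 33.4]
ee_rot: [0.013, 1.0, -0.0, -0.001]
contact_force: [-6.8, 2.5, 13.4]
gripper_width: 0.2
```

The stop is felt at z≈33.7. I'll back off 0.6 mm and shift left.

Request:
drive_tool(
  steps=[
    [0,0,-0.0006,0,0],
    [0,0.003,0,0,0],
    [0,0.003,0,0,0],
    [0,0.003,0,0,0],
    [0,0.003,0,0,0],
    [0,0,0,0,0],
  ],
)

```text
clock: 5.85
position: [445.8, -28.1, 33.8]
ee_rot: [0.013, 1.0, -0.001, -0.002]
contact_force: [-3.8, -0.6, 9.5]
gripper_width: -0.1
```

Request:
drive_tool(
  steps=[
    [0,0.002,0,0,0],
    [0,0.002,0,0,0],
    [0,0,0,0,0],
  ],
)

```text
clock: 6.15
position: [445.9, -24.2, 33.8]
ee_rot: [0.013, 1.0, -0.001, -0.002]
contact_force: [-3.9, -1.3, 10.1]
gripper_width: 0.3
```

Request:
drive_tool(
  steps=[
    [0,0.002,0,0,0],
    [0,0.002,0,0,0],
    [0,0,0,0,0],
  ],
)

```text
clock: 6.45
position: [445.9, -20.7, 33.8]
ee_rot: [0.013, 1.0, -0.001, -0.002]
contact_force: [-2.6, -5.4, 9.3]
gripper_width: 0.5
```

```bash
python3 - <<'E'
from h import *
s=arm.read_state(); print(s["position"],s["contact_force"])
p,d=arm.get_image("wrist"); cv2.imwrite("pics/w2.png",cv2.resize(p[150:400,200:440],(720,600)[:2] and (576,600)))
p,d=arm.get_image("top"); cv2.imwrite("pics/t2.png",cv2.resize(p[160:310,260:460],(800,600)))
E
```

```text
[445.94613493 -20.70318007  33.79652489] [-2.63116625 -5.42615662  9.28074243]
```

View pics/w2.png

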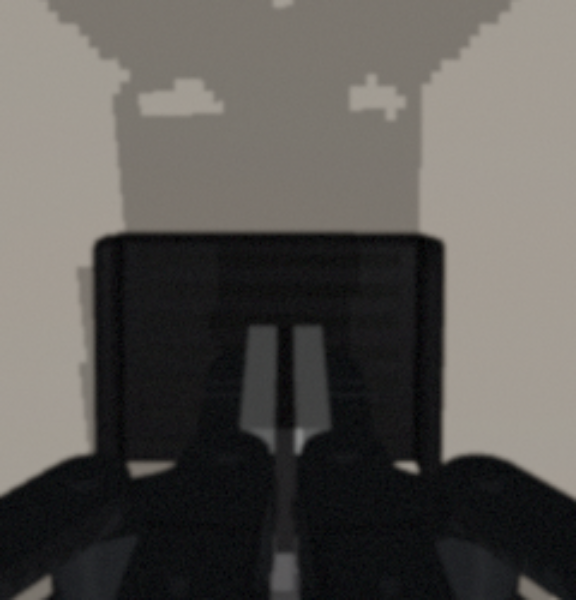

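View pics/t2.png

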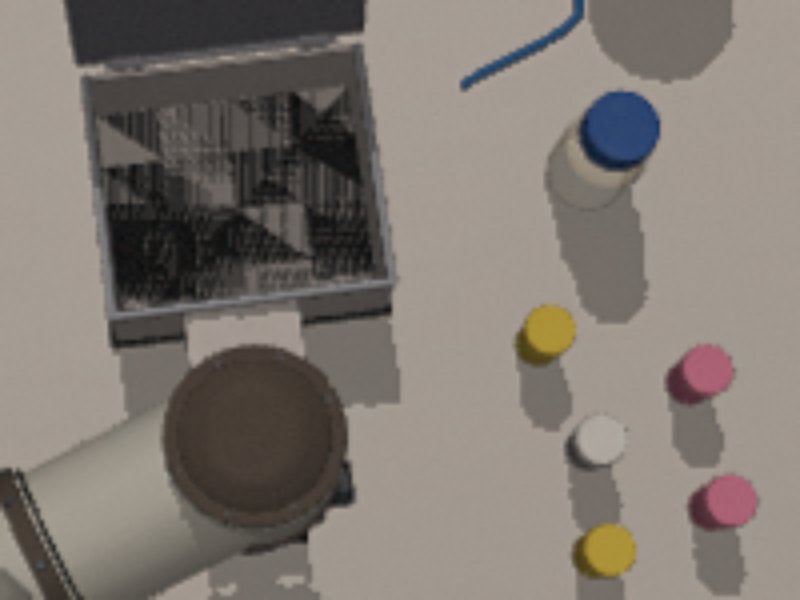

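The wrist view shows the tread 16 mm left with its centre about 3 mm off the tips, and a side force of 5 N means the end of the slot. The top view shows the lid fully up. Now easing up onto the catch.

Request:
drive_tool(
  steps=[
    [0,-0.0005,-0.001,0,0],
    [0,0,-0.001,0,0],
    [0,0,-0.001,0,0],
    [0,0,-0.001,0,0],
    [0,0,-0.001,0,0],
    [0,0,-0.001,0,0],
    [0,0,0,0,0],
  ],
)

```text
clock: 7.25
position: [447.8, -19.9, 39.4]
ee_rot: [0.013, 1.0, 0.0, 0.001]
contact_force: [0.7, -0.1, -0.6]
gripper_width: -0.2
```

Request:
drive_tool(
  steps=[
    [0,0,-0.001,0,0],
    [0,0,-0.001,0,0],
    [0,0,-0.002,0,0],
    [0,0,-0.002,0,0],
    [0,0,-0.002,0,0],
    [0,0,0,0,0],
    [0,0,0,0,0],
  ],
)

```text
clock: 7.95
position: [447.4, -20.1, 47.4]
ee_rot: [0.013, 1.0, 0.0, 0.0]
contact_force: [-0.4, 0.8, 0.2]
gripper_width: -0.3
```

The pedal has let go at about z 38, so it is caught. Rising, opening to 60 mm, and moving over the dark jar.

Request:
drive_tool(
  steps=[
    [0,0,-0.02,0,0],
    [0,0,-0.04,0,0.0],
    [0,0,-0.04,0,0.06],
    [-0.0025,-0.0448,0,0,0.06],
    [-0.0025,-0.0448,0,0,0.06],
    [-0.0025,-0.0448,0,0,0.06],
    [-0.0025,-0.0448,0,0,0.06],
    [-0.0025,-0.0448,0,0,0.06],
    [0,0,0,0,0.06],
    [0,0,0,0,0.06],
    [0,0,0,0,0.06],
  ],
)

```text
clock: 9.05
position: [453.7, -243.8, 147.1]
ee_rot: [0.013, 1.0, 0.0, -0.0]
contact_force: [-0.4, 0.0, 0.9]
gripper_width: 59.7
```

```bash
python3 - <<'E'
from h import *
s=arm.read_state(); print(s["position"],s["contact_force"],s["gripper_width"],R.from_quat(s["ee_rot"]).as_matrix().round(3))
KT=wcam(s);p,d=arm.get_image("wrist"); cv2.imwrite("pics/w3.png",p);np.save("pics/w3.npy",d)
print(proj(KT,[454.7,-244.5,55]))
p,d=arm.get_image("top"); cv2.imwrite("pics/t3.png",cv2.resize(p[120:310,230:480],(789,600)))
E
```

```text
[ 453.70368744 -243.75884802  147.07621523] [-0.36348514  0.02884648  0.88392557] 59.74478788586677 [[-1.     0.026 -0.001]
 [ 0.026  1.     0.   ]
 [ 0.001  0.    -1.   ]]
(np.float64(318.18910349810636), np.float64(239.55548926798713))
```

View pics/w3.png

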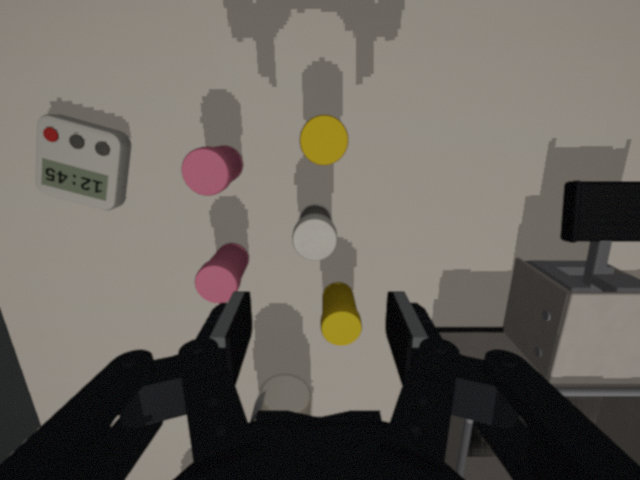

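View pics/t3.png

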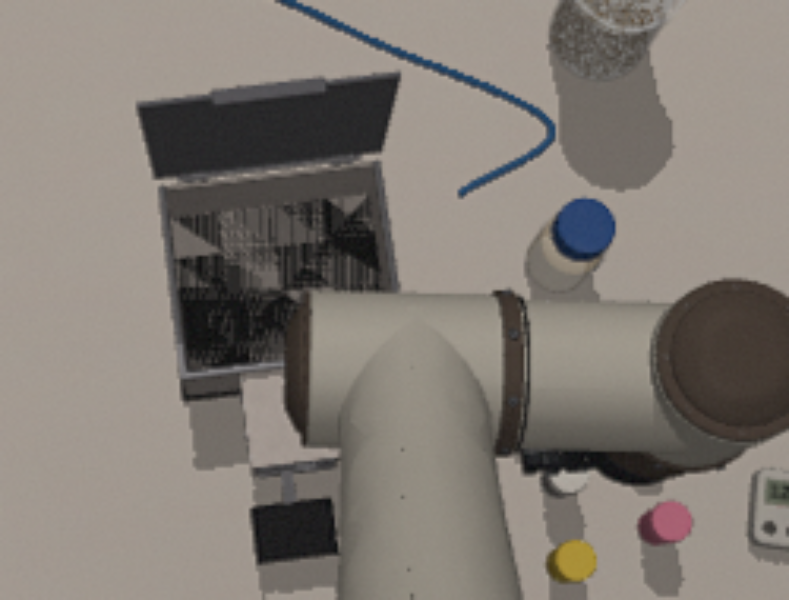

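The wrist view shows the cap at (314,238), with the yellow jars at (324,140) and (341,325) and the pink jars at (210,170) and (220,285). The top view shows the lid caught open and the tread shifted. I'll refine the jar's position.

```bash
python3 - <<'E'
from h import *
s=arm.read_state();KT=wcam(s)
p=cv2.imread("pics/w3.png"); h=cv2.cvtColor(p,cv2.COLOR_BGR2HSV)
P=cloud(KT,np.load("pics/w3.npy"))
for n,(u,v) in dict(dark=(314,238),y=(324,140),p=(207,170)).items():
    Z=P[...,2]; m=np.zeros(Z.shape,np.uint8); m[v-32:v+33,u-32:u+33]=1
    m=(m>0)&(Z>50)&(Z<62); c,_=cv2.findContours(m.astype(np.uint8),0,1); c=max(c,key=cv2.contourArea)
    (a,b),r=cv2.minEnclosingCircle(c); print(n,a,b,r,plane(KT,a,b,55), np.median(Z[m]))
print(s["position"])
E
```

```text
dark 314.2622375488281 237.75146484375 22.706710815429688 [ 453.72168287 -246.81754429   55.        ] 55.796043621114734
y 323.31243896484375 139.46446228027344 25.5693416595459 [ 386.00376109 -238.93531553   55.        ] 55.79211407639208
p 205.79824829101562 170.6491241455078 25.602088928222656 [ 404.2758899  -318.48627445   55.        ] 55.727637435398265
[ 454.02872286 -243.27864594  147.33777392]
```

Request:
drive_tool(
  steps=[
    [0,-0.0027,0,0,0.06],
    [0,0,0.03,0,0.06],
    [0,0,0.03,0,0.06],
    [0,0,0.03,0,0.06],
    [0,0,0.02,0,0.06],
    [0,0,0.012,0,0.06],
    [0,0,0,0,0.06],
    [0,0,0,0,0.06],
  ],
)

```text
clock: 9.95
position: [454.7, -247.0, 26.0]
ee_rot: [0.013, 1.0, -0.0, 0.001]
contact_force: [0.4, -0.7, 0.4]
gripper_width: 60.3
```

Request:
drive_tool(
  steps=[
    [0,0,0,0,0.045],
    [0,0,0,0,0.04],
    [0,0,0,0,0.035],
    [0,0,0,0,0.025],
    [0,0,0,0,0.02],
    [0,0,0,0,0.02],
    [0,0,0,0,0.02],
  ],
)

```text
clock: 10.65
position: [454.6, -247.2, 26.3]
ee_rot: [0.013, 1.0, -0.0, 0.001]
contact_force: [0.1, 1.3, 5.4]
gripper_width: 29.8
```

```bash
python3 - <<'E'
from h import *
s=arm.read_state(); print(s["position"],s["contact_force"],s["gripper_width"])
p,d=arm.get_image("wrist"); cv2.imwrite("pics/w4.png",p)
E
```

```text
[ 454.60834143 -247.23412885   26.34099382] [0.05900488 1.34355434 5.37584623] 29.84448215775586
```

View pics/w4.png

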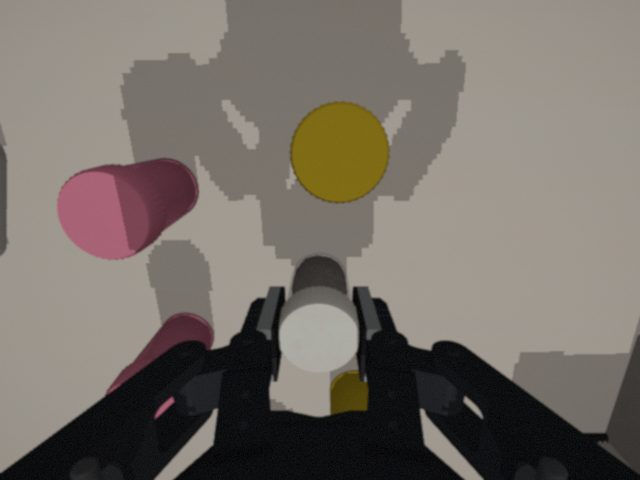

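The cap is centred between the pads and the opening reads 29.8 mm, so it is holding the body just under the cap. Lifting straight up.

Request:
drive_tool(
  steps=[
    [0,0,-0.005,0,0.02],
    [0,0,-0.02,0,0.02],
    [0,0,-0.04,0,0.02],
    [0,0,-0.04,0,0.02],
    [0,0,-0.04,0,0.02],
    [0,0,0,0,0.02],
    [0,0,0,0,0.02],
  ],
)

```text
clock: 11.4
position: [454.0, -246.9, 171.2]
ee_rot: [0.013, 1.0, 0.0, 0.001]
contact_force: [-0.3, 0.8, -1.3]
gripper_width: 30.4
```

```bash
python3 - <<'E'
from h import *
s=arm.read_state(); print(s["position"],s["contact_force"],s["gripper_width"],s["joints"])
p,d=arm.get_image("wrist"); cv2.imwrite("pics/w5.png",p)
p,d=arm.get_image("scene"); cv2.imwrite("pics/s5.png",p)
E
```

```text
[ 453.96682929 -246.93524955  171.17436192] [-0.29187932  0.76001021 -1.27599864] 30.40224761291575 [-1.84148304e-01  2.55593014e-01 -3.44463594e-01 -6.73808340e-04
 -9.68597700e-01 -1.41278461e+00]
```

View pics/w5.png

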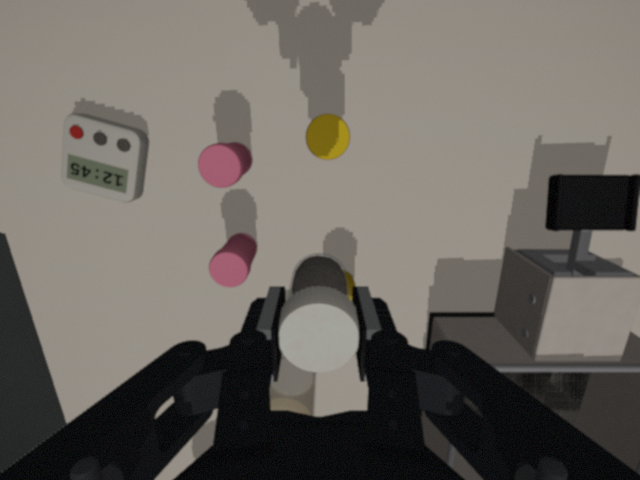

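View pics/s5.png

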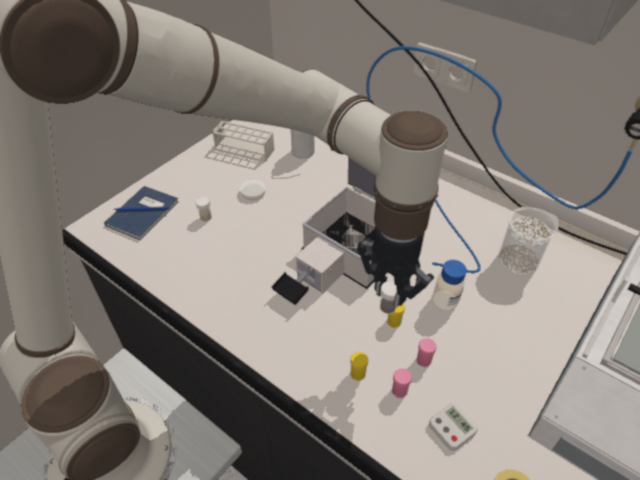

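The jar is held upright, the yellow neighbours are unmoved and the lid is still up. Now over the bin, aiming at bin frame about (-42, 0).

Request:
drive_tool(
  steps=[
    [-0.025,0.0347,0,0,0.02],
    [-0.025,0.0347,0,0,0.02],
    [-0.025,0.0347,0,0,0.02],
    [-0.025,0.0347,0,0,0.02],
    [-0.025,0.0347,0,0,0.02],
    [-0.025,0.0347,0,0,0.02],
    [0,0,0,0,0.02],
    [0,0,0,0,0.02],
    [0,0,0,0,0.02],
  ],
)

```text
clock: 12.4
position: [608.1, -43.5, 168.9]
ee_rot: [0.013, 1.0, -0.0, -0.002]
contact_force: [-0.6, 0.6, 0.0]
gripper_width: 30.0
```

```bash
python3 - <<'E'
from h import *
s=arm.read_state(); print(s["position"],s["contact_force"],s["gripper_width"],s["joints"])
p,d=arm.get_image("wrist"); cv2.imwrite("pics/w6.png",p)
p,d=arm.get_image("scene"); cv2.imwrite("pics/s6.png",p)
E
```

```text
[608.11284814 -43.53086139 168.92831703] [-0.562455    0.58034256  0.00354521] 30.039600002727987 [ 1.93668396e-01  4.09260569e-01 -1.17891649e-01 -1.76740702e-04
 -1.04683097e+00 -1.79107454e+00]
```

View pics/w6.png

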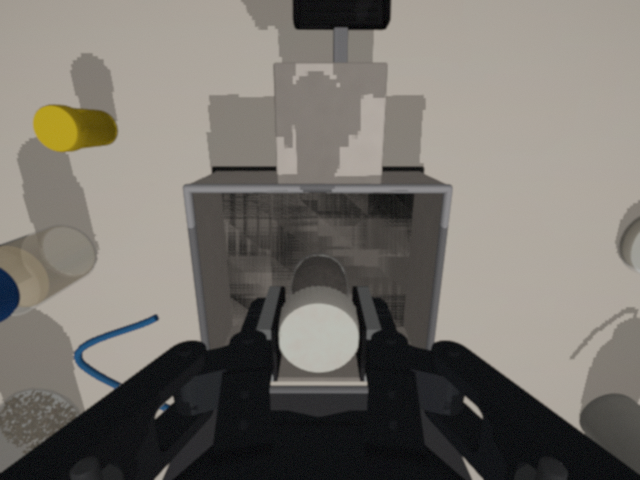

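View pics/s6.png

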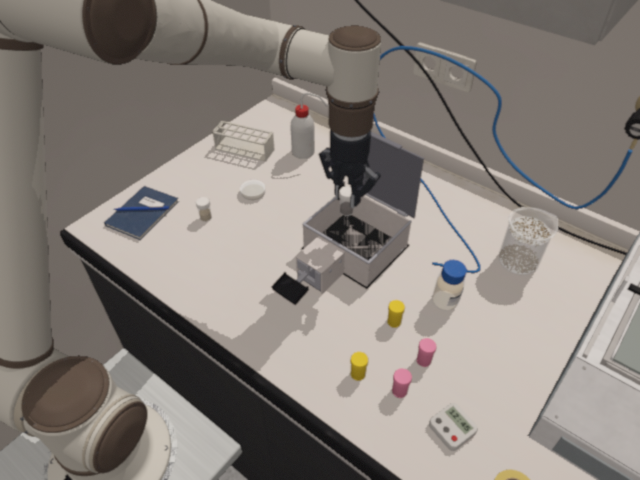

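The wrist view shows the bin rim from columns 187 to 450 (centre 318.5) with the jar at 319, so y is centred. A quick check of the front rim's x position before lowering.

```bash
python3 - <<'E'
from h import *
s=arm.read_state();KT=wcam(s)
for u,v in [(318,188),(187,188),(450,188)]: print(plane(KT,u,v,80)-s["position"])
E
```

```text
[-36.63317039   0.15037356 -89.85719076]
[-39.14557472 -88.51089406 -89.85719076]
[-34.10144255  89.49355658 -89.85719076]
```

The rim is 37 mm ahead, so the tool is at bin x ≈ -41, as intended. Lowering.

Request:
drive_tool(
  steps=[
    [0,0,0.03,0,0.02],
    [0,0,0.03,0,0.02],
    [0,0,0.03,0,0.02],
    [0,0,0.02,0,0.02],
    [0,0,0.013,0,0.02],
    [0,0,0.008,0,0.02],
    [0,0,0,0,0.02],
    [0,0,0,0,0.02],
  ],
)

```text
clock: 13.3
position: [610.1, -43.0, 40.3]
ee_rot: [0.013, 1.0, 0.0, 0.001]
contact_force: [-0.1, 0.2, -0.1]
gripper_width: 30.4
```

Request:
drive_tool(
  steps=[
    [0,0,0.0015,0,0.02],
    [0,0,0.0015,0,0.02],
    [0,0,0,0,0.02],
  ],
)

```text
clock: 13.6
position: [609.4, -42.8, 36.6]
ee_rot: [0.013, 1.0, 0.0, 0.0]
contact_force: [0.1, -0.4, 0.1]
gripper_width: 30.1
```

Request:
drive_tool(
  steps=[
    [0,0,0.001,0,0.02],
    [0,0,0,0,0.02],
  ],
)

```text
clock: 13.8
position: [609.3, -42.8, 35.3]
ee_rot: [0.013, 1.0, 0.0, -0.0]
contact_force: [0.4, -0.4, -1.2]
gripper_width: 30.5
```

Expected contact is at z≈31.3.

Request:
drive_tool(
  steps=[
    [0,0,0.001,0,0.02],
    [0,0,0.001,0,0.02],
    [0,0,0.001,0,0.02],
    [0,0,0,0,0.02],
  ],
)

```text
clock: 14.2
position: [609.2, -42.9, 32.1]
ee_rot: [0.013, 1.0, -0.0, -0.0]
contact_force: [-0.8, -0.2, -0.5]
gripper_width: 30.3
```

Request:
drive_tool(
  steps=[
    [0,0,0.0008,0,0.02],
    [0,0,0,0,0.02],
  ],
)

```text
clock: 14.4
position: [609.3, -42.8, 31.4]
ee_rot: [0.013, 1.0, 0.0, -0.0]
contact_force: [0.1, -0.1, -0.1]
gripper_width: 30.5
```

Request:
drive_tool(
  steps=[
    [0,0,0.0008,0,0.02],
    [0,0,0,0,0.02],
  ],
)

```text
clock: 14.6
position: [609.2, -42.8, 30.6]
ee_rot: [0.013, 1.0, -0.0, -0.0]
contact_force: [-0.2, -0.5, 0.4]
gripper_width: 30.4
```

Request:
drive_tool(
  steps=[
    [0,0,0.0008,0,0.02],
    [0,0,0,0,0.02],
  ],
)

```text
clock: 14.8
position: [609.5, -42.8, 30.4]
ee_rot: [0.013, 1.0, -0.0, 0.0]
contact_force: [-0.8, 0.2, 3.6]
gripper_width: 30.2
```

Floor felt (3.6 N). Releasing slowly.

Request:
drive_tool(
  steps=[
    [0,0,0,0,0.032],
    [0,0,0,0,0.035],
    [0,0,0,0,0.04],
    [0,0,0,0,0.05],
    [0,0,0,0,0.06],
    [0,0,0,0,0.06],
    [0,0,0,0,0.06],
    [0,0,0,0,0.06],
    [0,0,0,0,0.06],
  ],
)

```text
clock: 15.7
position: [609.3, -42.8, 29.9]
ee_rot: [0.013, 1.0, 0.0, 0.0]
contact_force: [-0.3, 0.4, -0.2]
gripper_width: 59.9
```

Request:
drive_tool(
  steps=[
    [0,0,-0.01,0,0.06],
    [0,0,-0.02,0,0.06],
    [0,0,-0.04,0,0.06],
    [0,0,-0.04,0,0.06],
    [0,0,-0.03,0,0.06],
    [0,0,0,0,0.06],
    [0,0,0,0,0.06],
  ],
)

```text
clock: 16.4
position: [609.4, -42.7, 171.3]
ee_rot: [0.013, 1.0, 0.0, 0.001]
contact_force: [-0.5, -0.6, -0.7]
gripper_width: 60.0
```

```bash
python3 - <<'E'
from h import *
s=arm.read_state(); print(s["position"],s["contact_force"],s["gripper_width"])
KT=wcam(s);p,d=arm.get_image("wrist"); cv2.imwrite("pics/w7.png",p);np.save("pics/w7.npy",d)
p,d=arm.get_image("scene"); cv2.imwrite("pics/s7.png",cv2.resize(p[120:320,240:480],(720,600)))
E
```

```text
[609.42008957 -42.71878709 171.27202231] [-0.49230398 -0.60689355 -0.66366441] 60.03197005337379
```

View pics/w7.png

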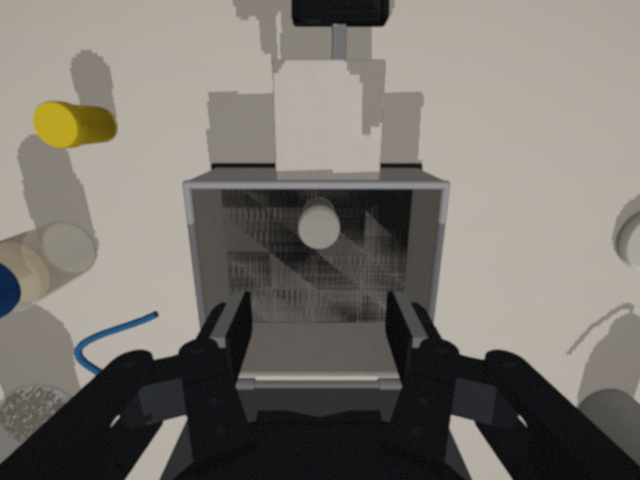

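View pics/s7.png

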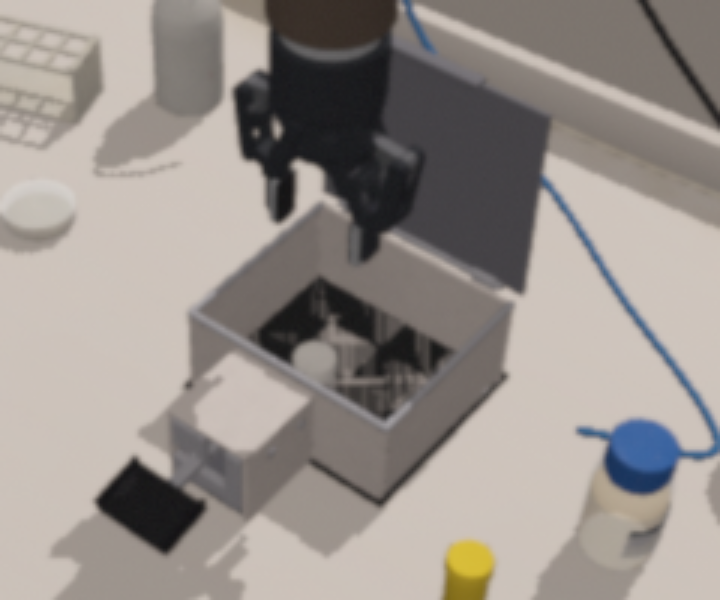

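The jar stands upright in the bin: the wrist view shows a round cap at (319,222) with the body hidden behind it. The lid is still open. Back to the pedal with the fingers closed, slightly right of the shifted tread's centre.

Request:
drive_tool(
  steps=[
    [0.0407,0.0028,0,0,0],
    [0.0407,0.0028,0,0,0],
    [0.0407,0.0028,0,0,0],
    [0.0407,0.0028,0,0,0],
    [0,0,0.04,0,0],
    [0,0,0.04,0,0],
    [0,0,0.025,0,0],
    [0,0,0,0,0],
    [0,0,0,0,0],
    [0,0,0,0,0],
  ],
)

```text
clock: 17.5
position: [447.9, -27.2, 65.9]
ee_rot: [0.013, 1.0, 0.0, 0.001]
contact_force: [1.2, 0.5, 0.8]
gripper_width: 0.1
```

```bash
python3 - <<'E'
from h import *
s=arm.read_state(); print(s["position"],s["contact_force"],s["gripper_width"])
p,d=arm.get_image("wrist"); cv2.imwrite("pics/w8.png",cv2.resize(p[150:400,200:440],(576,600)))
E
```

```text
[447.85539957 -27.19947395  65.85853125] [1.23384279 0.46961078 0.76443853] 0.114171466184643
```

View pics/w8.png

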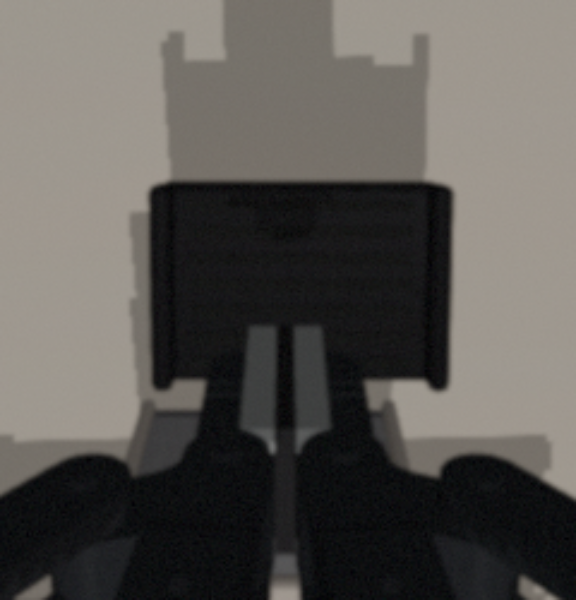

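The tips are 3-4 mm right of the tread's centre (300 vs 285 px) and well inside its rims. Down to contact (~39), then to the stop.

Request:
drive_tool(
  steps=[
    [0,0,0.008,0,0],
    [0,0,0.008,0,0],
    [0,0,0.006,0,0],
    [0,0,0,0,0],
    [0,0,0,0,0],
  ],
)

```text
clock: 18.05
position: [446.7, -27.5, 42.6]
ee_rot: [0.013, 1.0, -0.0, -0.0]
contact_force: [-0.3, 1.0, 0.2]
gripper_width: -0.0
```

Request:
drive_tool(
  steps=[
    [0,0,0.0015,0,0],
    [0,0,0.0015,0,0],
    [0,0,0.0015,0,0],
    [0,0,0.001,0,0],
    [0,0,0,0,0],
  ],
)

```text
clock: 18.55
position: [447.1, -27.4, 38.0]
ee_rot: [0.013, 1.0, -0.0, 0.0]
contact_force: [-1.1, 0.6, 6.5]
gripper_width: 0.2
```

Request:
drive_tool(
  steps=[
    [0,0,0.001,0,0],
    [0,0,0.001,0,0],
    [0,0,0,0,0],
  ],
)

```text
clock: 18.85
position: [447.1, -27.4, 36.2]
ee_rot: [0.013, 1.0, -0.0, 0.0]
contact_force: [-1.7, -0.1, 8.0]
gripper_width: -0.0
```

Request:
drive_tool(
  steps=[
    [0,0,0.0008,0,0],
    [0,0,0.0008,0,0],
    [0,0,0,0,0],
  ],
)

```text
clock: 19.15
position: [447.2, -27.4, 34.6]
ee_rot: [0.013, 1.0, -0.0, 0.0]
contact_force: [-1.9, 0.5, 7.2]
gripper_width: 0.2
```

Request:
drive_tool(
  steps=[
    [0,0,0.0005,0,0],
    [0,0,0,0,0],
  ],
)

```text
clock: 19.35
position: [447.2, -27.4, 34.3]
ee_rot: [0.013, 1.0, -0.0, 0.0]
contact_force: [-2.7, -0.1, 8.9]
gripper_width: 0.3
```

Just above the stop (33.7). I'll push right from here.

Request:
drive_tool(
  steps=[
    [0,0,0.0003,0,0],
    [0,-0.003,0,0,0],
    [0,-0.003,0,0,0],
    [0,-0.003,0,0,0],
    [0,-0.003,0,0,0],
    [0,0,0,0,0],
  ],
)

```text
clock: 19.95
position: [446.9, -39.3, 34.1]
ee_rot: [0.013, 1.0, 0.0, 0.001]
contact_force: [-1.9, 1.4, 10.7]
gripper_width: -0.1
```

Request:
drive_tool(
  steps=[
    [0,-0.002,0,0,0],
    [0,-0.002,0,0,0],
    [0,0,0,0,0],
  ],
)

```text
clock: 20.25
position: [446.8, -43.2, 34.1]
ee_rot: [0.013, 1.0, 0.0, 0.001]
contact_force: [-3.1, 2.3, 9.6]
gripper_width: -0.3
```

Request:
drive_tool(
  steps=[
    [0,-0.002,0,0,0],
    [0,0,0,0,0],
  ],
)

```text
clock: 20.45
position: [447.0, -44.7, 34.1]
ee_rot: [0.013, 1.0, 0.0, 0.001]
contact_force: [-3.3, 5.7, 11.1]
gripper_width: -0.2
```

```bash
python3 - <<'E'
from h import *
s=arm.read_state(); print(s["position"],s["contact_force"],s["gripper_width"])
p,d=arm.get_image("wrist"); cv2.imwrite("pics/w9.png",cv2.resize(p[150:400,200:440],(576,600)))
E
```

```text
[446.9626207  -44.67548811  34.12330613] [-3.3033029   5.68218831 11.14162608] -0.1534445501598262
```

View pics/w9.png

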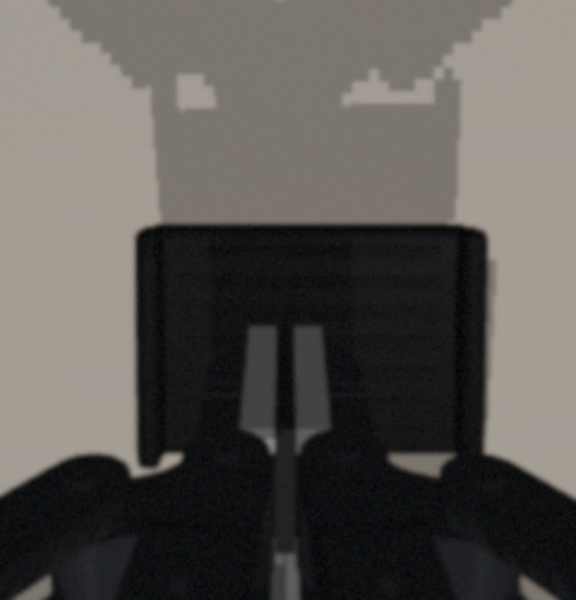

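The tread's centre is about 5 mm left of the tips, i.e. y≈-39.8, which is home, and the 5.7 N side force is the right end of the slot. Easing up slowly at 15 mm/s.

Request:
drive_tool(
  steps=[
    [0,0.0005,-0.001,0,0],
    [0,0,-0.001,0,0],
    [0,0,-0.0015,0,0],
    [0,0,-0.0015,0,0],
    [0,0,-0.0015,0,0],
    [0,0,-0.0015,0,0],
    [0,0,0,0,0],
  ],
)

```text
clock: 21.2
position: [446.8, -44.5, 42.0]
ee_rot: [0.013, 1.0, 0.0, 0.001]
contact_force: [-2.5, 3.1, 8.3]
gripper_width: 0.3
```

Request:
drive_tool(
  steps=[
    [0,0,-0.0015,0,0],
    [0,0,-0.0015,0,0],
    [0,0,-0.0015,0,0],
    [0,0,-0.0015,0,0],
    [0,0,-0.0015,0,0],
    [0,0,-0.0015,0,0],
    [0,0,-0.0015,0,0],
    [0,0,-0.0015,0,0],
    [0,0,0,0,0],
  ],
)

```text
clock: 22.1
position: [447.8, -44.4, 54.3]
ee_rot: [0.013, 1.0, 0.0, 0.002]
contact_force: [-1.8, 1.5, 7.8]
gripper_width: -0.1
```

Request:
drive_tool(
  steps=[
    [0,0,-0.0015,0,0],
    [0,0,-0.0015,0,0],
    [0,0,-0.0015,0,0],
    [0,0,-0.0015,0,0],
    [0,0,-0.0015,0,0],
    [0,0,-0.0015,0,0],
    [0,0,-0.0015,0,0],
    [0,0,-0.0015,0,0],
    [0,0,0,0,0],
  ],
)

```text
clock: 23.0
position: [446.4, -44.9, 65.1]
ee_rot: [0.013, 1.0, -0.0, 0.0]
contact_force: [-0.2, 0.8, -0.9]
gripper_width: -0.4
```

Pedal released. I'll rise clear and check.

Request:
drive_tool(
  steps=[
    [0,0,-0.01,0,0],
    [0,0,-0.03,0,0],
    [0,0,-0.04,0,0],
    [0,0,-0.04,0,0],
    [0,0,-0.03,0,0],
    [0,-0.04,0,0,0],
    [0,-0.04,0,0,0],
    [0,-0.04,0,0,0],
    [0,-0.04,0,0,0],
    [0,0,0,0,0],
    [0,0,0,0,0],
    [0,0,0,0,0],
  ],
)

```text
clock: 24.2
position: [442.1, -204.3, 215.3]
ee_rot: [0.013, 1.0, 0.0, 0.0]
contact_force: [-0.1, -0.0, -0.3]
gripper_width: -0.1
```

```bash
python3 - <<'E'
from h import *
s=arm.read_state(); print(s["clock"],s["position"],s["contact_force"])
p,d=arm.get_image("scene"); cv2.imwrite("pics/s10.png",p)
t,d=arm.get_image("top"); cv2.imwrite("pics/t10.png",t)
KT=cam("top");P=cloud(KT,d);P0=cloud(KT,np.load("pics/top0.npy"))
for n,(u,v) in dict(pale=(194,283),tread=(330,286),lid=(319,205),lidfront=(322,233),bottle=(415,193),dish=(203,232)).items(): print(n,*[np.round(np.median(Q[v-2:v+3,u-2:u+3].reshape(-1,3),0),1) for Q in (P0,P)])
X,Y=P[...,0],P[...,1]
m=(t.max(2)<50)&(X>400)&(X<480)&(Y>-120)&(Y<40)&(P[...,2]>50)&(P[...,2]<75); print(m.sum(),np.median(P[m],0))
E
```

```text
24.2 [ 442.10765288 -204.32177167  215.2771757 ] [-0.14241135 -0.02816406 -0.26277438]
pale [504.2 292.4  56.3] [504.5 292.9  56.2]
tread [445.  -40.6  60.9] [397.8 -16.8 586.7]
lid [646.1 -44.3  92.4] [645.5 -44.1  92.8]
lidfront [574.9 -40.6  89.2] [478.7 -19.4 552.1]
bottle [ 635.4 -282.7  109.7] [ 635.  -282.5  109.4]
dish [638.9 264.8  18. ] [640.2 264.4  19. ]
7 [461.86376128  -8.19766526  67.99002564]
```

View pics/s10.png

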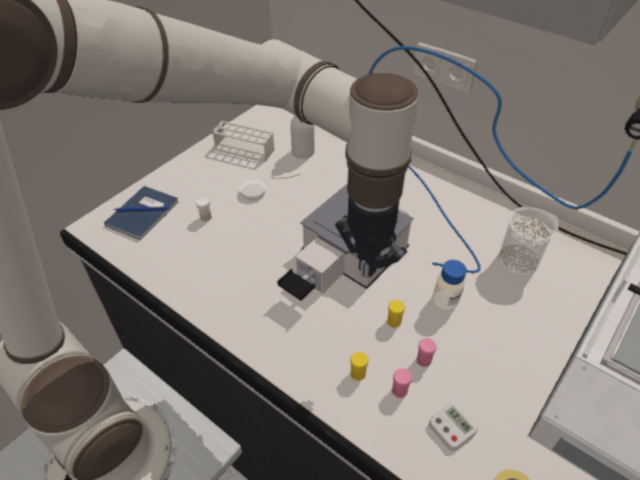

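View pics/t10.png

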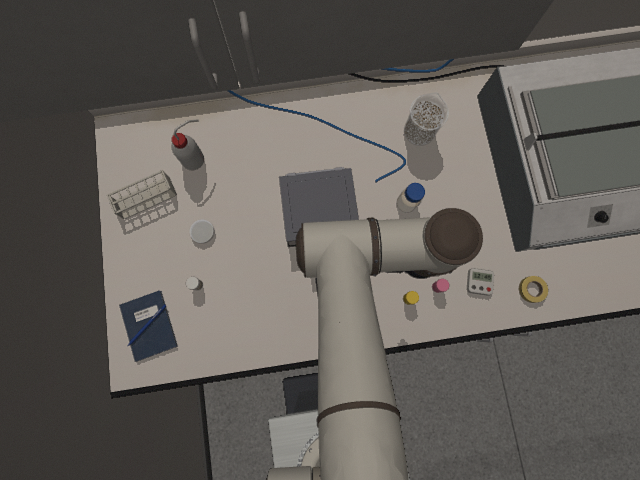

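The scene view shows the lid shut and the tread at (297,285), as at the start. A numeric comparison of the tread, then hand in.

```bash
python3 - <<'E'
from h import *
for f in ("scene0","s10"):
    p=cv2.imread(f"pics/{f}.png")[262:305,270:325]; m=p.max(2)<45; v,u=np.nonzero(m); print(f,m.sum(),u.mean()+270,v.mean()+262)
arm.job_done()
E
```

```text
scene0 526 295.39733840304183 285.0494296577947
s10 528 295.4166666666667 285.05492424242425
the job is handed in; nothing more can be done
```

The dark grey jar is in the bin, and I handed the job in after about 24 s of the 67 s allowed. `job_done` reports no verdict.

**What I did:**
- **Opening:** I pressed the pedal to its stop (tip height about 33.7 mm). I then shifted it 16 mm left and eased it onto the catch, and the lid stayed open.
- **Placing:** I took the jar between the yellow and pink look-alikes and lowered it until I felt the bin's floor (3.6 N). I let go there, and it stood upright in the pictures.
- **Closing:** I pressed the pedal to just above its stop, brought it back to the right end of its slot and eased it up at about 15 mm/s.

**Last checks:**
- **Lid:** its height is within 0.4 mm of the start, so it is shut.
- **Pedal:** in the scene picture the tread is back to within 0.1 px of its starting place. In the last top view the arm hid the tread, so that check could not be made.
- **Bystanders:** the pale jar, dish and bottle show shifts of no more than about 1.3 mm, which is measurement noise.
- **Forces:** the tool touched nothing at the end. The highest push I read on the pedal was about 15 N, but I only had readings at the end of each move call.
- **Jar:** I could not see it again once the lid was shut.

The two cameras disagreed by about 2 mm on the jar's y position before the grasp. I used the wrist camera's value and the jar was centred between the pads.

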